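# Unlatch the lens case and hold the barrel lens down in the V-block

## Robot

A 6-joint arm with a two-finger parallel gripper is mounted at the origin on the work surface. World frame = base frame: x ahead of the robot, y to its left, z up, the work surface at z = 0. Lengths are in mm, angles in rad, forces in N, time in s.
With the tool pointing down it reaches from about 300 to 775 mm from the base axis. Payload 14.6 kg.
Tool frame: the origin (TCP) lies on the centre line of the jaws, within the pads' length; the fingertips stand 8 mm ahead of it and the grasp point (between the pads) lies 11 mm behind it; z points along the fingers, y is the direction in which the jaws open and shut (so a half turn about z gives the same grasp; the last joint's range is limited). The gripper opens to 94 mm and grips with 3 to 60 N. Pads are 16 mm wide; open, the fingers measure 119 mm over their backs; the gripper's body (75 mm by 177 mm) begins 78 mm behind the grasp point.
Start: joints at [1.112, 0.3, 1.521, -0, 1.321, -0.067], TCP at [210.015, 508.314, 213.446] pointing down, gripper open.
Joint ranges: [-3.03, 3.03], [-0.79, 2.21], [0.23, 2.52], [-1.04, 4.18], [0, 3.07], [-2.55, 2.55]. Speed limits (rad/s): [2.22, 2.22, 2.57, 3.14, 3.14, 3.14].

## Interface

Orientations are given as [roll, pitch, yaw] about the fixed x, y, z axes, in that order (R = Rz(yaw) Ry(pitch) Rx(roll)).
In Python, from cell import read_state, cams, manip gives the robot as it stands.
- The arm moves only by the shell command python3 -m handwheel 'ROWS' [OPENING] [FORCE]. ROWS is JSON, a list of rows, each a list of 4 numbers: the shift along the tool's x, y, z in m, then the turn about the tool's z in degrees. In form: [[dx, dy, dz, turn], ...]. A call has 1 to 5 rows; each row is the pose to reach, as a shift and turn from the pose measured when the call began, along the tool's axes at that moment; what a row does not reach only later rows make up. A row lasts 1/8 s, in which the tool goes at most 62.5 mm and 10.7 degrees, less where a joint would pass 70% of its speed; a pose out of reach is approached as far as the arm can. A call with a gripper value outside its range is refused whole. OPENING is the closure, from 0 (fully open) to 1 (shut), set as the call begins (- or left out, the last holds). The fingers move at their own pace and stop on an object; FORCE is the grip in N (left out, the last holds). Time passes only in rows, so rows that repeat a pose let the fingers close. It gives the time, the measured TCP pose, the force and the opening at its end, in the units of the state.
- read_state(): the state, without advancing time (a new reading comes with each control period).
- cams.camera(name): name is "side" or "top" or "wrist"; returns the picture (420x560x3 uint8, red, green, blue); there is no depth.
- cams.get_calibration(name): a dict with "vertical_fov" (degrees; the focal length in pixels is half the picture's height over the tangent of half this angle, whatever the lens; pixels are square), "cx", "cy" (the principal point, pixels), "R" (3x3) and "t" (3): a world point X has camera coordinates R X + t. Camera axes: x right, y down, z forward; pixel columns grow to the right and rows downward; lengths in mm; the calibration is good to about 2 mm. A picture is of the moment at which its call begins: read the wrist's pose just before it. get_calibration takes no time and is no camera call; for the wrist camera it gives the pose at the moment of the call.
- manip.sign_off(): hands the job in, once; it reports no verdict.
The state is a dict: "clock": time; "joints": joint angles; "qd": joint speeds; "effort": joint torques, N m; "eef_pos": TCP position; "eef_rot": TCP orientation; "wrist_force": force on the tool from outside, world axes, zero at the start; "moment": the same for the moment, N m; "finger_gap": finger opening in mm.
Only numpy, scipy, OpenCV 4.12 (cv2) and the standard library are available. Lean on these libraries where they do the work, as an engineer would, in place of code of your own. Each camera call takes 0.05 s, during which the arm holds its last target. There are 200 camera calls.

## Task

I need the brass lens barrel of the mitre inspection scope held in the V-block while I set its clamp: swing the hasp on the wooden case well clear of the lid's catch so that the sprung lid opens by itself, then lift the lens barrel out. Lay it lengthwise and centred in the V of the steel V-block so that it rests along both faces, and press it down firmly, clearly harder than its own weight but without slamming it. Finish while still holding it with the gripper and pressing it down: do not let go, leave the case open and leave the other things on the bench where they are.

Things in the scene. Friction and masses are not known exactly. Their poses are not given: they have to be found in the camera images.
- lens: Lens barrel: brass cylinder 30 mm in diameter, 112 mm long, black band round its middle, 0.14 to 0.24 kg. Origin at its centre, x along its axis, ends alike. At the start it lies in the shut case along the case's x, axis 42 mm above the bench, on two cork rests with 72 mm free between them under its middle; case floor 6 mm above the bench, inner side walls 59 mm to either side.
- case: Wooden lens case fixed to the bench, 150 mm (x) by 130 mm (y), walls 6 mm thick and 62 mm high, with a lid 6 mm thick on top. Origin: centre of its underside; z up. The lid is hinged on the +x side; the hasp is on the +y side.
- hasp (a joint): Swing hasp: flat brass arm on an upright pivot on the case's +y side. At 0 rad (starts 0 to 0.12) it points along the case's -x, over the lid's brass catch tongue, holding the lid down. Grows as its free end swings outward to the case's +y; the tongue is free from about 0.4; 1.57 points along +y; stop at 1.7. Turns easily (0.03 N m), stays where left.
- hasp_pin (a point): Middle of the graspable part of the red upright pin on the hasp's free end: pin 12 mm in diameter, 60 mm from the pivot axis. This point lies 97.5 mm above the bench; the pin's top is 13 mm higher, and the flat arm (14 mm wide) ends below it at 72.5 mm above the bench.
- hasp_pivot (a point): Point on the hasp's upright pivot axis, at the height of hasp_pin (97.5 mm above the bench), 86 mm to the case's +y from its centre.
- lid (a joint): Lid of the case: 0 rad shut, grows as it opens; stop at 1.8 rad (leaning back past upright). A weak spring opens it all the way by itself within about 3 s once the hasp is off the tongue and nothing is in its way.
- lid_front (a point): Middle of the lid's front edge (opposite to its hinge), on its upper face; 150 mm from the hinge.
- vblock: Steel V-block fixed to the bench: base plate 130 (x) by 90 by 12 mm with two V cheeks, each 24 mm long in x, 60 mm wide, 43 mm high over the bench, 54 mm free between them (x -27 to 27) for fingers. V along x, open upward, 90 degrees, bottom line 24 mm above the bench, 38 mm wide on top. Origin: centre of the underside. A seated barrel's axis is 45 mm above the bench, over the x axis.
- v_left: The V-block's faces on its +y side (on both cheeks); origin as the V-block's.
- v_right: The V-block's faces on its -y side (on both cheeks); origin as the V-block's.
- frame_sample: Bystander: L-shaped smoked glass frame corner, 110 mm by 110 mm, 12 mm thick, flat on the bench; origin: centre of its underside.
- pin_vice: Bystander: steel pin vice 137 mm long, 17 mm thick, lying; origin: under its middle.
- mug: Bystander: speckled white mug, 80 mm wide, 85 mm high, brad points stand out of it to about 96 mm; origin: centre of its underside.
- gesso_block: Bystander: L-shaped gesso-white corner block, 80 mm by 80 mm, 45 mm high; origin: centre of its underside.
- template: Bystander: L-shaped boxwood mitre template, 120 mm by 120 mm, 10 mm thick, flat; origin: centre of its underside.
There are look-alikes about, which are no part of the job. There is more than one size of the case; the job needs the larger. Several things have the shape of the vblock; the one meant has the colours described above.

How it is judged:
By the outcome, as a careful person would: the job done as asked, in the order asked, and still so for the second after the job is handed in, while the arm keeps its last pose, push and grip.
It also fails if it takes over 48 s, if anything falls off the work surface, if the arm or the gripper's body presses on something with over 40 N, if the wrist force passes 120 N, or if a joint passes its speed limit or range.

## Working session

There is one attempt and no reset: what is moved stays moved. The work goes in short steps, Python scripts to look and compute and a shell command to move; the robot and the scene stay as the last step left them, time stands still between calls to the robot, and variables do not carry over. Pictures are saved under pics/ and viewed, about 8 in all and at most 12, crops included, and the job is handed in when it is done.

```bash
ls; mkdir -p pics; python3 - <<'E'
from cell import read_state, cams
import cv2
for n in ("top","side"):
    im=cams.camera(n); cv2.imwrite(f"pics/{n}0.png",im[:,:,::-1])
    c=cams.get_calibration(n); print(n,c)
print(read_state())
E
```

```text
pics
top {'vertical_fov': 51.169089640347266, 'cx': 280.90857547064024, 'cy': 216.3433612191185, 'R': array([[ 0.02678174, -0.99963398, -0.00382636],
       [-0.98349223, -0.02566364, -0.1791212 ],
       [ 0.17895744,  0.00856037, -0.98381957]]), 't': array([ -31.27115151,  561.04545547, 1136.86234751])}
side {'vertical_fov': 49.1402799576034, 'cx': 284.35617805414256, 'cy': 211.97978471516421, 'R': array([[ 0.9235877 , -0.38309514, -0.01496282],
       [-0.20299645, -0.45554179, -0.8667607 ],
       [ 0.32523562,  0.80356692, -0.49849975]]), 't': array([-526.5134723 ,  199.01350239, 1270.83533427])}
{'clock': 0.1, 'joints': array([ 1.11241951e+00,  3.00416193e-01,  1.52149460e+00, -3.57925258e-05,
        1.32068995e+00, -6.66214573e-02]), 'qd': array([-0.00096723, -0.00026711, -0.001528  ,  0.00035109,  0.00124182,
        0.00025241]), 'effort': array([ 5.97477924e-05, -5.32649159e+01, -3.53278649e+01,  7.08675664e-02,
        2.35582731e-02, -9.02767397e-05]), 'eef_pos': array([209.92262992, 508.12912014, 212.95302485]), 'eef_rot': array([-3.14058449e+00, -3.25178154e-05,  2.74984615e+00]), 'wrist_force': array([ 1.01598108, -0.98558928,  0.12122217]), 'moment': array([0.02109189, 0.03722641, 0.0022136 ]), 'finger_gap': 93.89856143465447}
```

View pics/top0.png

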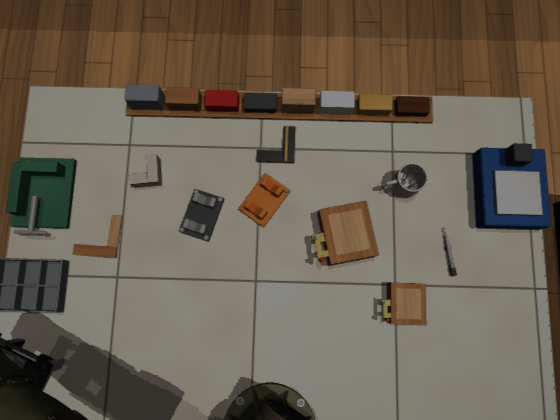

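View pics/side0.png

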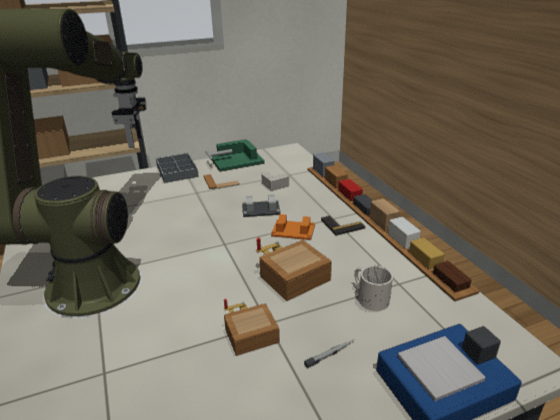

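Top view: the larger case is at (347,233) with its hasp on the left; the smaller look-alike is at (408,303). The V-block shapes are grey steel at (202,214), which fits, and orange at (264,200), a look-alike. I'll enlarge to confirm.

```bash
cat > h.py <<'E'
import numpy as np, cv2
from cell import read_state, cams
def ray(c,uv):
    f=210/np.tan(np.radians(c["vertical_fov"])/2)
    R=np.array(c["R"]);t=np.array(c["t"])
    d=R.T@np.array([(uv[0]-c["cx"])/f,(uv[1]-c["cy"])/f,1.]); return -R.T@t,d
def onz(c,uv,z):
    o,d=ray(c,uv); return o+d*(z-o[2])/d[2]
def proj(c,X):
    f=210/np.tan(np.radians(c["vertical_fov"])/2)
    p=np.array(c["R"])@np.array(X,float)+np.array(c["t"]); return np.array([c["cx"]+f*p[0]/p[2],c["cy"]+f*p[1]/p[2]])
def two(c1,u1,c2,u2):
    o1,d1=ray(c1,u1);o2,d2=ray(c2,u2)
    s=np.linalg.lstsq(np.c_[d1,-d2],o2-o1,rcond=None)[0]
    a,b=o1+d1*s[0],o2+d2*s[1]; return (a+b)/2,np.linalg.norm(a-b)
def tooldelta(st,target,yaw=None):
    from scipy.spatial.transform import Rotation as Ro
    R=Ro.from_euler('xyz',st["eef_rot"]); 
    return R.inv().apply(np.array(target)-st["eef_pos"])/1000
E
python3 - <<'E'
import cv2,numpy as np
im=cv2.imread("pics/top0.png"); s=cv2.imread("pics/side0.png")
a=cv2.resize(im[165:275,170:390],None,fx=3.6,fy=3.6,interpolation=cv2.INTER_CUBIC)
b=cv2.resize(s[190:300,230:340],None,fx=1.8,fy=1.8,interpolation=cv2.INTER_CUBIC)
cv2.imwrite("pics/crop0.png",a)
E
```

```text
(no output)
```

View pics/crop0.png

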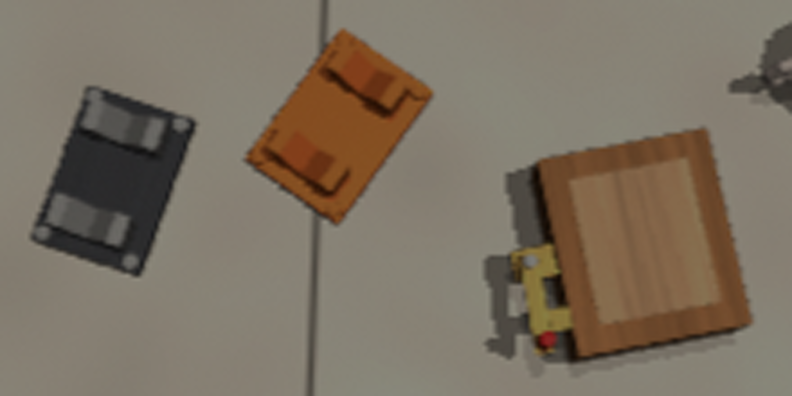

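Confirmed: the steel V-block is at crop (115,180) and the large case at (645,240). The red pin is at (546,340) and the pivot screw at (530,262).

```bash
python3 - <<'E'
from h import *
c=cams.get_calibration("top")
F=lambda p:(np.array(p)+.5)/3.6-.5+[170,165]
L=[onz(c,F(p),68)[:2] for p in [(540,160),(707,128),(750,325),(580,357)]]
V=[onz(c,F(p),12)[:2] for p in [(88,88),(196,122),(140,275),(33,240)]]
for n,P in (("lid",L),("vb",V)):
    P=np.array(P); print(n,P.round(0).tolist(),"ctr",P.mean(0).round(1),"sides",[round(np.linalg.norm(P[i]-P[i-1])) for i in range(4)], "ang",[round(np.degrees(np.arctan2(*(P[i]-P[i-1])[::-1])),1) for i in range(4)])
print("pin",onz(c,F((546,337)),110.5), "pivot",onz(c,F((530,262)),75))
print("pin tooldelta at z")
im=cams.camera("side")
hsv=cv2.cvtColor(im,cv2.COLOR_RGB2HSV)
m=((hsv[...,0]<6)|(hsv[...,0]>174))&(hsv[...,1]>180)
n,_,st,ce=cv2.connectedComponentsWithStats(m.astype(np.uint8)); 
s=cams.get_calibration("side")
for i in range(1,n):
    if st[i,4]>5: print(st[i],ce[i], two(c,F((546,340)),s,ce[i]))
E
```

```text
lid [[581.0, -120.0], [608.0, -244.0], [462.0, -274.0], [436.0, -150.0]] ctr [ 521.9 -196.8] sides [148, 127, 149, 126] ang [np.float64(11.9), np.float64(-77.5), np.float64(-168.4), np.float64(102.1)]
vb [[641.0, 232.0], [616.0, 145.0], [494.0, 182.0], [519.0, 267.0]] ctr [567.3 206.6] sides [127, 90, 127, 88] ang [np.float64(-16.0), np.float64(-106.2), np.float64(163.0), np.float64(73.5)]
pin [ 445.97874963 -121.74483554  110.5       ] pivot [ 503.452035   -112.56226708   75.        ]
pin tooldelta at z
[339 179  23  22 302] [349.23509934 188.32119205] (array([ 545.55610198, -170.11610401,  250.74100144]), np.float64(255.71368705876853))
[257 238   3  12  24] [258.41666667 243.58333333] (array([ 444.23470607, -123.18799898,   89.66641162]), np.float64(2.924902391101999))
[225 300   2   8  10] [225.2 304.1] (array([ 396.63585776, -129.6937308 ,  -85.69347065]), np.float64(128.6565347022139))
```

```bash
python3 -m handwheel '[[-0.04,-0.043,0,0],[-0.08,-0.086,0,0],[-0.12,-0.129,0,0],[-0.16,-0.172,0,0],[-0.2,-0.215,0,0]]' 0.3; python3 -m handwheel '[[-0.04,-0.043,0,0],[-0.08,-0.086,0,0],[-0.12,-0.129,0,0],[-0.16,-0.172,0,0],[-0.2,-0.215,0,0]]'; python3 -m handwheel '[[-0.05,-0.06,0,10],[-0.05,-0.06,0.01,20],[-0.05,-0.06,0.02,30],[-0.05,-0.06,0.03,40],[-0.05,-0.06,0.03,50]]'
python3 - <<'E'
from h import *
st=read_state(); print(st["clock"],st["eef_pos"],st["eef_rot"],st["joints"],st["finger_gap"])
im=cams.camera("wrist"); c=cams.get_calibration("wrist")
cv2.imwrite("pics/w1.png",im[:,:,::-1])
hsv=cv2.cvtColor(im,cv2.COLOR_RGB2HSV)
m=((hsv[...,0]<6)|(hsv[...,0]>174))&(hsv[...,1]>170)&(hsv[...,2]>60)
n,_,s,ce=cv2.connectedComponentsWithStats(m.astype(np.uint8))
for i in range(1,n):
    if s[i,4]>30: print(s[i],ce[i],onz(c,ce[i],104))
print("pivot px",proj(c,[504,-112.7,73]))
E
```

```text
clock: 0.78
eef_pos: [312.9, 231.3, 213.2]
eef_rot: [-3.141, 0.0, 2.75]
wrist_force: [1.4, 0.6, -0.3]
finger_gap: 65.8
clock: 1.4
eef_pos: [416.0, -45.7, 213.5]
eef_rot: [-3.141, 0.001, 2.75]
wrist_force: [0.3, 0.2, 0.8]
finger_gap: 65.8
clock: 2.02
eef_pos: [438.9, -120.2, 182.7]
eef_rot: [-3.14, -0.0, 1.871]
wrist_force: [-0.1, -0.0, 0.0]
finger_gap: 65.5
2.025 [ 438.91016897 -120.23462537  182.66255969] [-3.14032340e+00 -3.27233851e-04  1.87131567e+00] [-3.47599214e-01  1.18423474e-01  1.81536887e+00 -5.40330714e-04
  1.20900978e+00 -6.47927215e-01] 65.48269906367418
[283 219  14  15 175] [289.58285714 226.13714286] [ 444.38848281 -123.69459634  104.        ]
pivot px [364.12028824 223.53078772]
```

View pics/w1.png

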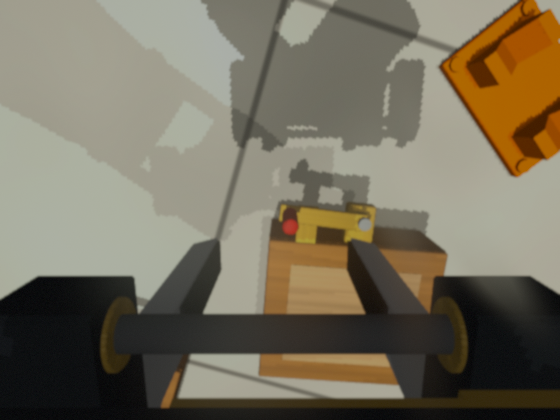

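The wrist view shows the red pin at (290,226) and the pivot at (364,224), in agreement with the top view. Going down onto the pin.

```bash
python3 -m handwheel '[[-0.0054,0.0045,0.02,5],[-0.0054,0.0045,0.045,5],[-0.0054,0.0045,0.07,5],[-0.0054,0.0045,0.09,5],[-0.0054,0.0045,0.096,5]]' 0.6 15; python3 -m handwheel '[[0,0,0,0],[0,0,0,0],[0,0,0,0],[0,0,0,0]]' 1 15
```

```text
clock: 2.7
eef_pos: [444.5, -124.0, 86.2]
eef_rot: [-3.139, -0.001, 1.778]
wrist_force: [-0.1, 0.5, -0.3]
finger_gap: 37.4
clock: 3.2
eef_pos: [444.5, -124.1, 86.7]
eef_rot: [-3.14, -0.0, 1.778]
wrist_force: [-3.2, -0.4, 5.3]
finger_gap: 11.6
```

```bash
python3 -m handwheel '[[0.0104,0.0009,0,0],[0.0205,0.0036,0,0],[0.03,0.008,0,0],[0.0386,0.014,0,0],[0.046,0.0214,0,0]]'; python3 -m handwheel '[[0.006,0.0086,0,0],[0.0104,0.0181,0,0],[0.012,0.0231,0,0],[0.012,0.0231,0,0]]';  python3 -m handwheel '[[0,0,0,0],[0,0,0,0]]' 0.6; python3 -m handwheel '[[0,0,-0.06,0],[0,0,-0.12,0],[0,0,-0.15,0],[0,0,-0.15,0]]'
python3 - <<'E'
from h import *
for n in ("top","side"):
    cv2.imwrite(f"pics/{n}2.png",cams.camera(n)[:,:,::-1])
a=cv2.imread("pics/top2.png")[130:330,230:430]; b=cv2.imread("pics/side2.png")[190:340,200:400]
cv2.imwrite("pics/c2.png",np.hstack([cv2.resize(a,(400,400)),cv2.resize(b,(400,400))]))
E
```

```text
clock: 3.82
eef_pos: [455.1, -73.3, 86.5]
eef_rot: [-3.137, -0.002, 1.778]
wrist_force: [-10.6, 5.2, 8.0]
finger_gap: 11.9
clock: 4.32
eef_pos: [475.3, -55.7, 86.3]
eef_rot: [-3.137, -0.004, 1.779]
wrist_force: [-3.7, 5.5, 3.7]
finger_gap: 11.7
clock: 4.58
eef_pos: [475.5, -55.7, 86.2]
eef_rot: [-3.137, -0.003, 1.779]
wrist_force: [0.0, 0.5, -0.3]
finger_gap: 27.7
clock: 5.08
eef_pos: [477.0, -56.3, 238.2]
eef_rot: [-3.141, -0.002, 1.779]
wrist_force: [-0.2, -0.9, -0.7]
finger_gap: 37.8
```

View pics/c2.png

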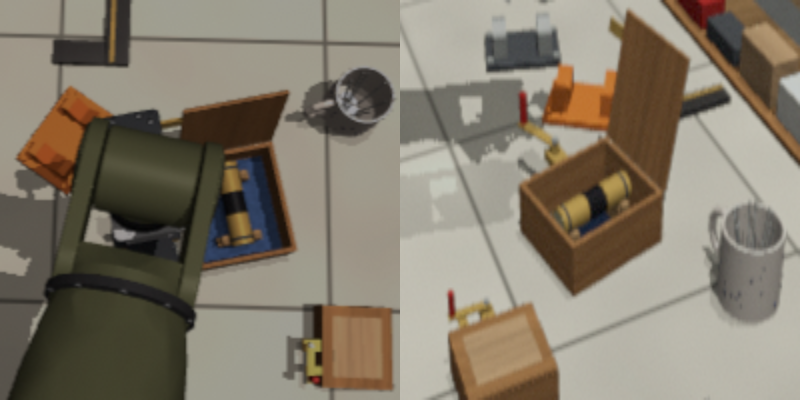

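The lid stands open and the hasp is swung out. The lens lies in the case with its band at about top pixel (347,231). Moving over the case and turning, with a close look on the way.

```bash
python3 - <<'E'
from h import *
im=cv2.imread("pics/top2.png"); c=cams.get_calibration("top")
print(onz(c,(347.5,231.5),50), onz(c,(230+116.5,130+83),50), onz(c,(230+118.5,130+123),50))
st=read_state(); print(tooldelta(st,[522,-197,200]))
E
python3 -m handwheel '[[-0.03,0.005,0,10],[-0.08,0.01,0,20],[-0.12,0.014,0,30],[-0.147,0.014,0,40],[-0.147,0.014,0.02,50]]' 0.36
python3 -m handwheel '[[0,0,0,10],[0,0,0,20],[0,0,0,30],[0,0,0,40],[0,0,0,40]]'
python3 - <<'E'
from h import *
st=read_state(); print(st["eef_pos"],st["eef_rot"],st["joints"],tooldelta(st,[522,-197,200]))
im=cams.camera("wrist"); c=cams.get_calibration("wrist")
cv2.imwrite("pics/w3.png",im[:,:,::-1]); print(proj(c,[522,-197,42]))
E
```

```text
[ 525.02783379 -196.61817602   50.        ] [ 575.63228419 -193.92943249   50.        ] [ 467.16824497 -199.25978678   50.        ]
[-0.14754121  0.0161407   0.03459401]
clock: 5.8
eef_pos: [519.9, -198.7, 213.0]
eef_rot: [-3.134, 0.002, 0.898]
wrist_force: [0.6, -0.2, 0.4]
finger_gap: 60.5
clock: 6.42
eef_pos: [519.5, -198.5, 211.4]
eef_rot: [-3.136, 0.008, 0.201]
wrist_force: [0.5, -0.5, 0.4]
finger_gap: 60.5
[ 519.46344351 -198.48253297  211.3715338 ] [-3.13606827  0.00840215  0.20108054] [-4.30599345e-01  3.21015695e-01  1.49835203e+00 -5.17643810e-04
  1.33226793e+00  9.39264484e-01] [ 0.002877   -0.00088334  0.01135281]
[283.46851222 190.92597282]
```

View pics/w3.png

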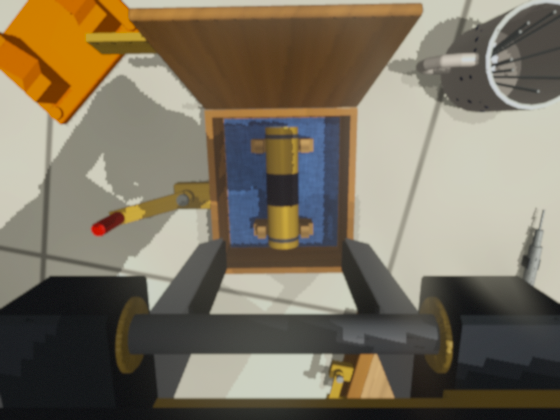

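Wrist view: the band is centred at about (282.5,189) and the barrel ends are at about (282,128) and (284,246). The barrel lies upright in the picture, along the case's x.

```bash
python3 - <<'E'
from h import *
st=read_state(); c=cams.get_calibration("wrist")
im=cv2.imread("pics/w3.png"); hsv=cv2.cvtColor(im,cv2.COLOR_BGR2HSV)
sub=np.zeros(im.shape[:2],bool); sub[120:255,262:303]=1
bm=((hsv[...,2]<60)&sub).astype(np.uint8)
n,_,s,ce=cv2.connectedComponentsWithStats(bm); i=1+np.argmax(s[1:,4]); print(s[i],ce[i])
b=onz(c,ce[i],52); print("band",b)
pts=[]
for r in list(range(160,172))+list(range(208,220)):
    x=np.where((hsv[r,:,0]>14)&(hsv[r,:,0]<32)&(hsv[r,:,1]>110)&sub[r])[0]; pts.append((r,x.min(),x.max()))
P=np.array(pts); a=onz(c,(P[:12,1:].mean(),165.5),46); d=onz(c,(P[12:,1:].mean(),213.5),46)
print(P[::6].tolist(),a,d,"yaw",np.degrees(np.arctan2(*(a-d)[1::-1])), "mid",(a+d)/2)
print("tool d",tooldelta(st,[b[0],b[1],29]))
E
```

```text
[267 174  31  31 891] [281.49270483 189.61503928]
band [ 524.72153224 -194.64696744   52.        ]
[[160, 267, 296], [166, 267, 296], [208, 268, 297], [214, 268, 297]] [ 545.77287589 -190.24833328   46.        ] [ 501.14340093 -200.48493449   46.        ] yaw 12.918402060016415 mid [ 523.45813841 -195.36663389   46.        ]
tool d [ 0.00734745 -0.00176259  0.1826143 ]
```

```bash
python3 -m handwheel '[[0.005,-0.0023,0.04,-1],[0.005,-0.0023,0.08,-1],[0.005,-0.0023,0.12,-1],[0.005,-0.0023,0.15,-1],[0.005,-0.0023,0.165,-1]]'; python3 - <<'E'
from h import *
st=read_state(); print(st["eef_pos"],st["eef_rot"],tooldelta(st,[524,-195.2,30]))
E
```

```text
clock: 7.1
eef_pos: [521.6, -194.3, 44.6]
eef_rot: [-3.134, 0.01, 0.225]
wrist_force: [0.5, 0.1, -0.4]
finger_gap: 60.1
[ 521.64734985 -194.27678001   44.64219695] [-3.13447315  0.01015689  0.2246367 ] [0.0022365  0.00152813 0.01460973]
```

```bash
python3 -m handwheel '[[0.0022,0.0015,0.008,0],[0.0022,0.0015,0.0145,0],[0.0022,0.0015,0.0145,0]]'; python3 -m handwheel '[[0,0,0,0],[0,0,0,0],[0,0,0,0],[0,0,0,0],[0,0,0,0]]' 1 40;  python3 -m handwheel '[[0,0,-0.01,0],[0,0,-0.025,0],[0,0,-0.05,0],[0,0,-0.1,0],[0,0,-0.13,0]]'
```

```text
clock: 7.48
eef_pos: [524.1, -195.3, 30.3]
eef_rot: [-3.135, 0.01, 0.225]
wrist_force: [-0.6, -0.3, 0.0]
finger_gap: 60.3
clock: 8.1
eef_pos: [524.2, -195.3, 30.5]
eef_rot: [-3.135, 0.01, 0.225]
wrist_force: [-0.0, -0.9, 2.5]
finger_gap: 29.0
clock: 8.72
eef_pos: [526.1, -196.1, 164.0]
eef_rot: [-3.137, 0.007, 0.225]
wrist_force: [-0.3, -0.5, -2.3]
finger_gap: 29.2
```

```bash
python3 -m handwheel '[[0,-0.04,-0.01,0],[0,-0.08,-0.02,0],[0,-0.12,-0.02,0],[0,-0.16,-0.02,0],[0,-0.18,-0.02,0]]';  python3 -m handwheel '[[0.025,-0.04,0,6],[0.05,-0.08,0,12],[0.075,-0.12,0,18],[0.1,-0.16,0,24],[0.1,-0.16,0,29.4]]'
python3 - <<'E'
from h import *
st=read_state(); print(st["eef_pos"],st["eef_rot"],st["wrist_force"],tooldelta(st,[567.3,206.6,180]))
im=cams.camera("wrist"); c=cams.get_calibration("wrist")
cv2.imwrite("pics/w4.png",im[:,:,::-1]); print(proj(c,[567.3,206.6,12]))
E
```

```text
clock: 9.35
eef_pos: [485.6, -19.0, 186.0]
eef_rot: [-3.137, 0.006, 0.226]
wrist_force: [-0.6, 0.3, -1.7]
finger_gap: 29.1
clock: 9.98
eef_pos: [547.3, 161.9, 186.7]
eef_rot: [-3.14, 0.007, -0.287]
wrist_force: [-0.2, -1.4, -0.8]
finger_gap: 28.8
[547.28602946 161.93950214 186.73142072] [-3.14004605  0.0073459  -0.28698995] [-0.17552787 -1.43476482 -0.76870219] [ 0.00660278 -0.04848879  0.0067581 ]
[231.95483117 186.51323062]
```

View pics/w4.png

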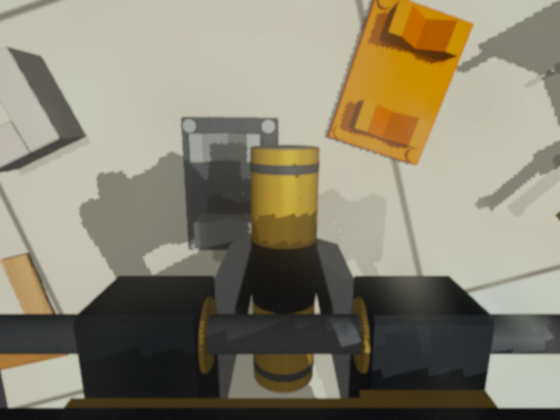

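The steel V-block's far corners are at about (181,118) and (278,118), with the near-left corner at about (187,248). The held barrel's band sits between the fingers, with the far end at (285,150).

```bash
python3 - <<'E'
from h import *
c=cams.get_calibration("wrist"); st=read_state()
A,B,D=[onz(c,p,12)[:2] for p in [(181.5,118),(278.5,117.5),(188,248.5)]]
print(A,B,D,np.linalg.norm(A-B),np.linalg.norm(A-D))
ang=np.arctan2(*(A-D)[::-1]); ang2=np.arctan2(*(A-B)[::-1])-np.pi/2; print(np.degrees([ang,ang2]))
for a in (ang,np.radians(-16.5)):
    x=np.array([np.cos(a),np.sin(a)]); print("ctr",(A+B)/2-65*x,(A+D)/2-45*np.array([-x[1],x[0]]))
# V line: brightness profile across cheeks
im=cv2.cvtColor(cv2.imread("pics/w4.png"),cv2.COLOR_BGR2GRAY)
for r in (140,150): print(r,im[r,178:284:2].tolist())
E
```

```text
[641.27899073 230.61917805] [615.99160124 144.95896369] [520.17359669 269.11237709] 89.31474901665263 127.07573661946786
[-17.63279393 -16.44690447]
ctr [566.68916196 207.47857261] [567.09510019 206.97999247]
ctr [566.31201322 206.25006828] [567.9456032 206.7188895]
140 [190, 185, 131, 93, 94, 113, 158, 162, 162, 162, 162, 162, 149, 142, 142, 141, 141, 141, 141, 141, 141, 141, 140, 140, 139, 126, 118, 118, 119, 119, 120, 120, 120, 121, 141, 167, 169, 169, 170, 170, 166, 119, 90, 98, 101, 102, 103, 102, 101, 100, 151, 189, 193]
150 [190, 188, 151, 95, 89, 90, 147, 160, 160, 160, 161, 161, 152, 141, 141, 139, 117, 93, 92, 92, 92, 91, 91, 91, 93, 93, 93, 93, 94, 94, 92, 93, 94, 94, 117, 156, 123, 94, 104, 113, 118, 121, 125, 128, 133, 135, 135, 138, 142, 141, 141, 144, 148]
```

```bash
python3 - <<'E'
from h import *
c=cams.get_calibration("wrist"); st=read_state()
C=np.array([567,206.9]);a=np.radians(-16.8);n=np.array([-np.sin(a),np.cos(a)])
print("V line lateral",[(onz(c,(u,140),24)[:2]-C)@n for u in (227.5,229)], "V tops",[(onz(c,(u,140),43)[:2]-C)@n for u in (202,246.5)])
print(tooldelta(st,[567,206.9,100]))
E
python3 -m handwheel '[[0.006,-0.025,0,0],[0.006,-0.0485,0.02,0],[0.006,-0.0485,0.05,0],[0.006,-0.0485,0.08,0],[0.006,-0.0485,0.087,0]]'
python3 - <<'E'
from h import *
st=read_state(); print(st["eef_rot"],st["wrist_force"],tooldelta(st,[567,206.9,40]))
E
```

```text
V line lateral [np.float64(0.6715560807672292), np.float64(-0.6806352291517511)] V tops [np.float64(19.4314188363855), np.float64(-18.402620734585284)]
[ 0.00638558 -0.04991342  0.08673419]
clock: 10.65
eef_pos: [565.5, 205.1, 98.8]
eef_rot: [3.141, 0.009, -0.292]
wrist_force: [0.1, 1.2, -2.1]
finger_gap: 29.3
[ 3.14142121  0.00949653 -0.29164483] [ 0.05034333  1.15331795 -2.05731219] [ 0.00148907 -0.00212151  0.05880968]
```

```bash
python3 -m handwheel '[[0.0015,-0.0021,0.02,0],[0.0015,-0.0021,0.04,0],[0.0015,-0.0021,0.055,0],[0.0015,-0.0021,0.059,0],[0.0015,-0.0021,0.059,0]]'
python3 - <<'E'
from h import *
st=read_state(); print(st["eef_pos"],st["eef_rot"],st["wrist_force"],st["moment"],tooldelta(st,[567,206.9,33]))
E
```

```text
clock: 11.28
eef_pos: [567.2, 206.9, 40.1]
eef_rot: [-3.142, 0.009, -0.292]
wrist_force: [0.5, -0.0, -1.2]
finger_gap: 29.0
[567.21737663 206.9346798   40.09716058] [-3.14157576  0.00916517 -0.29154447] [ 0.48872612 -0.02768872 -1.2069187 ] [-0.02252392  0.20490065 -0.01931939] [-1.33181398e-04  9.58172449e-05  7.09867771e-03]
```

```bash
python3 -m handwheel '[[0,0,0.002,0],[0,0,0.004,0],[0,0,0.005,0],[0,0,0.006,0],[0,0,0.006,0]]' 1 50; python3 -m handwheel '[[0,0,0.001,0],[0,0,0.001,0],[0,0,0.001,0]]'
python3 - <<'E'
from h import *
st=read_state(); print(st["eef_pos"],st["eef_rot"],st["wrist_force"],st["moment"])
E
```

```text
clock: 11.9
eef_pos: [567.8, 207.6, 35.2]
eef_rot: [-3.14, 0.008, -0.291]
wrist_force: [0.8, 3.3, 5.6]
finger_gap: 28.8
clock: 12.28
eef_pos: [568.2, 207.9, 34.7]
eef_rot: [-3.139, 0.007, -0.291]
wrist_force: [-0.0, 2.5, 5.5]
finger_gap: 29.1
[568.17400088 207.91432158  34.74558576] [-3.13891381  0.00661711 -0.29133957] [-1.01180923e-03  2.48609093e+00  5.49706520e+00] [0.53283315 0.27668698 0.0238329 ]
```

```bash
python3 -m handwheel '[[0,0,0.001,0],[0,0,0.002,0],[0,0,0.003,0],[0,0,0.003,0]]'
python3 - <<'E'
from h import *
st=read_state(); print(st["eef_pos"],st["eef_rot"],st["wrist_force"],st["moment"])
E
```

```text
clock: 12.78
eef_pos: [569.0, 208.8, 33.6]
eef_rot: [-3.137, 0.005, -0.291]
wrist_force: [-4.0, 4.7, 16.9]
finger_gap: 29.0
[568.96638264 208.80501399  33.58380603] [-3.13671148  0.00452117 -0.29095596] [-3.99990641  4.69499678 16.89464976] [0.78345823 0.94265548 0.13919257]
```

```bash
python3 -m handwheel '[[0,-0.0005,0.002,0],[0,-0.001,0.003,0],[0,-0.0015,0.003,0],[0,-0.0015,0.003,0]]'
python3 - <<'E'
from h import *
st=read_state(); print(st["eef_pos"],st["eef_rot"],st["wrist_force"],st["moment"])
im=cams.camera("wrist"); cv2.imwrite("pics/w5.png",im[:,:,::-1])
cv2.imwrite("pics/t5.png",cams.camera("top")[:,:,::-1])
cv2.imwrite("pics/s5.png",cv2.resize(cams.camera("side")[180:230,220:310,::-1],None,fx=8,fy=8,interpolation=cv2.INTER_CUBIC))
E
```

```text
clock: 13.28
eef_pos: [569.1, 208.9, 33.4]
eef_rot: [-3.139, 0.005, -0.291]
wrist_force: [-21.3, -14.6, 37.4]
finger_gap: 28.7
[569.14655935 208.94520338  33.40461921] [-3.13898806  0.0047992  -0.29093096] [-21.28532667 -14.57354205  37.38842035] [-2.64703203  3.93691759  0.17944128]
```

View pics/w5.png

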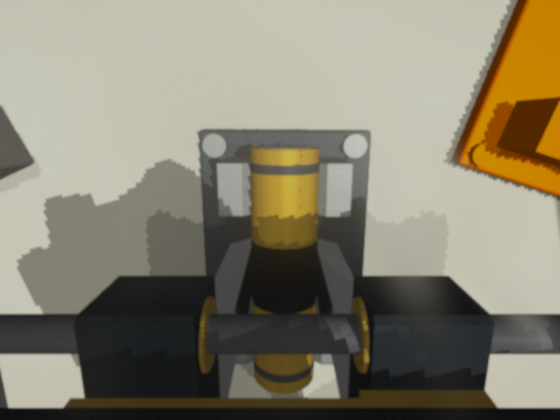

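```bash
python3 -m handwheel '[[-0.0005,0,0.002,0],[-0.001,0,0.002,0],[-0.001,0,0.002,0],[-0.001,0,0.002,0]]'
python3 - <<'E'
from h import *
st=read_state(); print(st["eef_pos"],st["eef_rot"],st["wrist_force"],st["moment"])
c=cams.get_calibration("wrist"); print("cam",(-np.array(c["R"]).T@c["t"]).round(0))
im=cams.camera("wrist"); g=cv2.cvtColor(im,cv2.COLOR_RGB2GRAY).astype(int)
print("col285 rows120-200",g[120:180,285].tolist()); print("row 120-150 col 235",g[122:140,235].tolist())
print("rows plate L/R row150",[ (i,g[150,i]) for i in list(range(196,210,2))+list(range(360,376,2))])
for r0 in (147,):
  print("barrel far end z60/z45",onz(c,(285,r0),60),onz(c,(285,r0),45))
P=[onz(c,(u,130),12)[:2] for u in (199.5,370)]; print("plate",P,np.linalg.norm(P[0]-P[1]), np.mean(P,0))
x=np.array([np.cos(-.292),np.sin(-.292)])
print("s along x: plate edge",np.mean(P,0)@x,"end",onz(c,(285,r0),60)[:2]@x, "lateral diff", (onz(c,(285,r0),60)[:2]-np.mean(P,0))@np.array([-x[1],x[0]]), "tcp",st["eef_pos"][:2]@x)
E
```

```text
clock: 13.92
eef_pos: [569.0, 208.9, 33.5]
eef_rot: [-3.139, 0.003, -0.291]
wrist_force: [-6.4, -6.0, 22.4]
finger_gap: 29.0
[568.99609283 208.8600706   33.48726259] [-3.13854213e+00  2.62019506e-03 -2.90950910e-01] [-6.41292273 -5.98111583 22.36576392] [-0.86925741  1.29687337  0.06921206]
cam [633. 189. 205.]
col285 rows120-200 [191, 191, 190, 190, 190, 190, 190, 187, 173, 145, 111, 97, 99, 102, 106, 105, 106, 105, 105, 105, 105, 104, 104, 103, 100, 95, 95, 104, 123, 143, 159, 168, 171, 170, 170, 171, 170, 170, 170, 170, 170, 169, 169, 165, 152, 129, 108, 101, 100, 100, 99, 99, 100, 104, 121, 146, 161, 166, 167, 167]
row 120-150 col 235 [189, 189, 189, 189, 188, 183, 164, 131, 102, 95, 97, 99, 100, 101, 101, 101, 101, 100]
rows plate L/R row150 [(196, np.int64(188)), (198, np.int64(171)), (200, np.int64(100)), (202, np.int64(106)), (204, np.int64(152)), (206, np.int64(164)), (208, np.int64(165)), (360, np.int64(190)), (362, np.int64(190)), (364, np.int64(184)), (366, np.int64(145)), (368, np.int64(122)), (370, np.int64(177)), (372, np.int64(192)), (374, np.int64(193))]
barrel far end z60/z45 [624.09802321 191.37190395  60.        ] [623.15676792 191.66316781  45.        ]
plate [array([642.08559866, 232.24200065]), array([616.83003698, 147.74010081])] 88.19532001835817 [629.45781782 189.99105073]
s along x: plate edge 548.1205326578576 end 542.5901142125801 lateral diff -0.22051232111828992 tcp 484.7863595111391
```

View pics/s5.png

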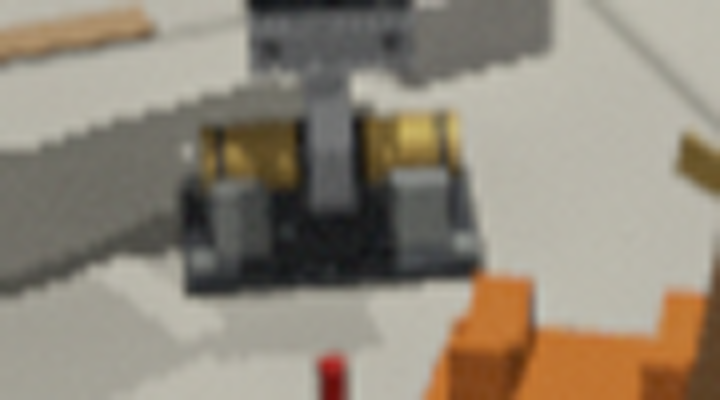

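The side view shows the barrel down on both cheeks, about 2–3 mm too far towards the block's +x. The wrist view agrees. I'll lift slightly, shift it back and press again.

```bash
python3 -m handwheel '[[0,0,-0.003,0],[-0.001,0,-0.006,0],[-0.0025,0,-0.006,0],[-0.0025,0,-0.006,0]]'
python3 - <<'E'
from h import *
st=read_state(); print(st["eef_pos"],st["eef_rot"],st["wrist_force"],st["moment"])
x=np.array([np.cos(-.292),np.sin(-.292)]);n=np.array([-x[1],x[0]])
p=st["eef_pos"][:2]; print("s",p@x,"n",p@n,"seat n",np.array([569.0,208.87])@n)
E
```

```text
clock: 14.48
eef_pos: [566.3, 209.6, 39.1]
eef_rot: [-3.139, 0.003, -0.291]
wrist_force: [-0.1, -0.0, -2.8]
finger_gap: 29.2
[566.30191184 209.58413936  39.12169093] [-3.13892056  0.00319684 -0.29079045] [-0.08562192 -0.03990567 -2.80932447] [ 0.04399772  0.15220799 -0.00868885]
s 481.9977867278956 n 363.73273211735693 seat n 363.82551585326803
```

```bash
python3 -m handwheel '[[0,0,0.002,0],[0,0,0.004,0],[0,0,0.0055,0],[0,0,0.0065,0],[0,0,0.007,0]]'; python3 -m handwheel '[[0,0,0.001,0],[0,0,0.002,0],[0,0,0.002,0],[0,0,0.002,0]]'
python3 - <<'E'
from h import *
st=read_state(); print(st["eef_pos"],st["eef_rot"],st["wrist_force"],st["moment"])
x=np.array([np.cos(-.292),np.sin(-.292)]);n=np.array([-x[1],x[0]])
p=st["eef_pos"][:2]; print("s",p@x,"n",p@n)
E
```

```text
clock: 15.1
eef_pos: [566.4, 209.7, 33.6]
eef_rot: [-3.139, 0.003, -0.291]
wrist_force: [-10.6, -2.7, 18.2]
finger_gap: 28.7
clock: 15.6
eef_pos: [566.4, 209.7, 33.6]
eef_rot: [-3.139, 0.003, -0.29]
wrist_force: [-11.3, -4.3, 20.9]
finger_gap: 28.9
[566.44968544 209.67893606  33.56632182] [-3.13867647e+00  2.54020813e-03 -2.90352958e-01] [-11.33392781  -4.28596442  20.94315958] [-0.71772008  2.38295858  0.08313814]
s 482.1120161296601 n 363.86605538963556
```

```bash
python3 - <<'E'
from h import *
t=cams.camera("top"); s=cams.camera("side")
cv2.imwrite("pics/fin.png",np.hstack([cv2.resize(t[:,:,::-1],(400,300)),cv2.resize(s[170:320,200:400,::-1],(400,300))]))
for _ in range(4): cams.camera("wrist")
st=read_state(); print(st["clock"],st["eef_pos"],st["wrist_force"],st["finger_gap"])
E
```

```text
15.9 [566.46116869 209.6747556   33.54009789] [-11.84767158  -3.96249652  21.70328968] 28.916836661673663
```

View pics/fin.png

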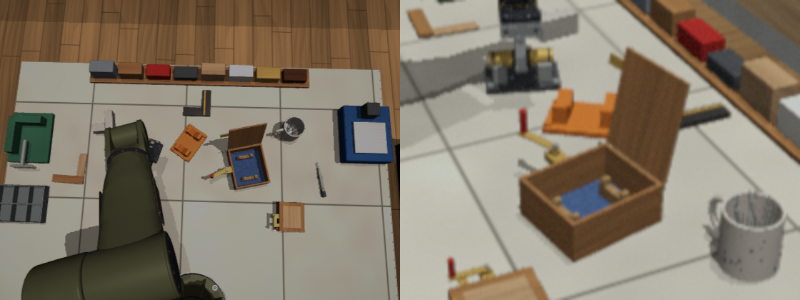

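The case is open and empty with the hasp clear at (215,175). The barrel is seated in the steel V-block under the gripper, and nothing else in view has moved. The push is steady at about 22 N.

```bash
python3 -c "
from cell import manip; print(manip.sign_off())"
```

```text
the job is handed in; nothing more can be done
None
```

The lens barrel is lying in the steel V-block. The gripper is still holding it with about 50 N and pressing it down, and I handed the job in at about 16 s.

- **Case:** I swung the hasp out to about 1.3 rad, and the lid opened by itself and is still open. I then lifted the barrel out.
- **Press:** the last reading was steady at about 22 N net upward force on the tool, against a barrel weight of about 2–3 N. The highest reading at the end of a move was about 37 N vertical (about 45 N in all).
- **Seating:** the tool height matches a seated barrel to within 0.2 mm. The force and moment readings put the load between the two cheeks and on both V faces.
- **Bystanders:** in the last pictures the other things on the bench were where they started.

**What disagreed:**
- **Sideways:** the V-block lay about 2 mm to the side of where I first measured it, so the barrel slid down one face as it went in.
- **Lengthwise:** the barrel was first about 2–3 mm too far along the block. I lifted it slightly, shifted it back and pressed again. By tool position it is now centred to about 1 mm; I did not measure the barrel ends again.
- **Side load:** about 10 N along the barrel and 7 N across it remain in the press.

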